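Put the mixed-up part bins back on their lanes at the spot welder

TASK

The blue part bins on the rack have got mixed up: set every bin down flat in the lane whose sample shows the parts that the bin holds. Only one bin fits a lane, so make room by parking one in the empty lane or on clear bench; carry the bins level, set them down gently rather than dropping them, and leave the copper electrode standing on the rack where it is.

Things in the scene. Friction and masses are not known exactly. Their poses are not given: they have to be found in the camera images.
- bin_studs: Loose blue bin of weld studs (10 mm round steel rods 60 mm long with an 18 mm flange at one end, lying criss-cross), which stay in it. Bin 110 mm long (x), 56 wide (y), 47 high, 0.2-0.45 kg, plain upright walls; grip it across the 56 mm. Ends alike: either way round is right. Origin: centre of underside.
- bin_rings: Loose blue bin of round-bar steel rings (42 mm across, open in the middle), which stay in it. Bin 110 mm long (x), 56 wide (y), 47 high, 0.2-0.45 kg, plain upright walls; grip it across the 56 mm. Ends alike: either way round is right. Origin: centre of underside.
- bin_clips: Loose blue bin of steel angle clips (38 mm long, two 26 mm legs at a right angle, lying like little roofs), which stay in it. Bin 110 mm long (x), 56 wide (y), 47 high, 0.2-0.45 kg, plain upright walls; grip it across the 56 mm. Ends alike: either way round is right. Origin: centre of underside.
- bin_domes: Loose blue bin of smooth pressed steel dome caps (30 mm across, 14 mm high), which stay in it. Bin 110 mm long (x), 56 wide (y), 47 high, 0.2-0.45 kg, plain upright walls; grip it across the 56 mm. Ends alike: either way round is right. Origin: centre of underside.
- lane_studs: Fixed grey steel tray for one bin, inside 130 mm (x) by 76 (y); its 3 mm rim rises to 10 mm above the origin. Origin: centre of the bin's place, at the underside, 6 mm above the bench on a grey panel; a bin in it has its origin 3 mm higher. Past the far (+x) rim a fixed sample shows what belongs here: one stud lying crosswise, 70-128 mm from the origin, lower than 28 mm.
- lane_rings: Fixed grey steel tray for one bin, inside 130 mm (x) by 76 (y); its 3 mm rim rises to 10 mm above the origin. Origin: centre of the bin's place, at the underside, 6 mm above the bench on a grey panel; a bin in it has its origin 3 mm higher. Past the far (+x) rim a fixed sample shows what belongs here: one ring, 70-128 mm from the origin, lower than 28 mm.
- lane_clips: Fixed grey steel tray for one bin, inside 130 mm (x) by 76 (y); its 3 mm rim rises to 10 mm above the origin. Origin: centre of the bin's place, at the underside, 6 mm above the bench on a grey panel; a bin in it has its origin 3 mm higher. Past the far (+x) rim a fixed sample shows what belongs here: one angle clip lying like a roof, 70-128 mm from the origin, lower than 28 mm.
- lane_domes: Fixed grey steel tray for one bin, inside 130 mm (x) by 76 (y); its 3 mm rim rises to 10 mm above the origin. Origin: centre of the bin's place, at the underside, 6 mm above the bench on a grey panel; a bin in it has its origin 3 mm higher. Past the far (+x) rim a fixed sample shows what belongs here: one dome cap, 70-128 mm from the origin, lower than 28 mm.
- lane_spare: Fixed grey steel tray for one bin, inside 130 mm (x) by 76 (y); its 3 mm rim rises to 10 mm above the origin. Origin: centre of the bin's place, at the underside, 6 mm above the bench on a grey panel; a bin in it has its origin 3 mm higher. No sample at its far (+x) end; empty at the start. Lanes lie side by side in any order, 150 mm apart.
- electrode: Loose copper welding electrode, freshly dressed, standing upright on the rack panel halfway between two lanes: 19 mm in diameter, 66 mm high, stepped to a blunt tip. Origin: centre of its foot; z up. Two copper caps, 17 mm wide, 20 high, stand in other gaps.

How it is judged:
At the end, for the whole second after the job is handed in: Each of the four bins stands flat (within 3 degrees) on the floor of the lane with its matching sample, inside the rim (origins within 18 mm of each other seen from above, underside less than 8 mm above the lane's underside), at rest and released; the electrode still stands upright (horizontal distance between bin_studs and lane_studs below 0.018 m and z of bin_studs in the frame of lane_studs below 0.008 m and angle between each of bin_studs, bin_rings, bin_clips, bin_domes's own z axis and vertical below 0.06 rad and linear speed of each of bin_studs, bin_rings, bin_clips, bin_domes below 0.02 m/s and contact force between each of bin_studs, bin_rings, bin_clips, bin_domes and the fingers below 0.1 N and horizontal distance between bin_rings and lane_rings below 0.018 m and z of bin_rings in the frame of lane_rings below 0.008 m and horizontal distance between bin_clips and lane_clips below 0.018 m and z of bin_clips in the frame of lane_clips below 0.008 m and horizontal distance between bin_domes and lane_domes below 0.018 m and z of bin_domes in the frame of lane_domes below 0.008 m and angle between electrode's own z axis and vertical below 0.1 rad); the robot touches nothing.
It fails at once if a bin was tipped by more than 30 degrees, so that parts would spill (angle between any of bin_studs, bin_rings, bin_clips, bin_domes's own z axis and vertical above 0.52 rad).
It fails at once if a bin was let go with its underside more than 30 mm above the bench (dropped, or stacked on something) ((height (world z) of bin_studs above 0.03 m and contact force between bin_studs and the fingers below 0.1 N) or (height (world z) of bin_rings above 0.03 m and contact force between bin_rings and the fingers below 0.1 N) or (height (world z) of bin_clips above 0.03 m and contact force between bin_clips and the fingers below 0.1 N) or (height (world z) of bin_domes above 0.03 m and contact force between bin_domes and the fingers below 0.1 N)).
It fails at once if the standing electrode was knocked over, or pushed more than 30 mm (angle between electrode's own z axis and vertical above 0.4 rad or distance of electrode from where it was at the start of the episode above 0.03 m).
It also fails if it takes over 128 s, if anything falls off the work surface, if the arm or the gripper's body presses on something with over 40 N, if the wrist force passes 120 N, or if a joint passes its speed limit or range.

ROBOT

A 6-joint arm with a two-finger parallel gripper is mounted at the origin on the work surface. World frame = base frame: x ahead of the robot, y to its left, z up, the work surface at z = 0. Lengths are in m, angles in rad, forces in N, time in s.
With the tool pointing down it reaches from about 0.3 to 0.875 m from the base axis. Payload 6.4 kg.
Tool frame: the origin (TCP) lies at the very end of the fingers, on their centre line; the grasp point (between the pads) lies 19 mm behind it; z points along the fingers, y is the line along which they close (so a half turn about z gives the same grasp; the last joint's range is limited). The gripper opens to 85 mm and grips with 20 to 120 N. Pads are 22 mm wide; open, the fingers measure 114 mm over their backs; the gripper's body (76 mm by 85 mm) begins 54 mm behind the grasp point. The pads swing forward as they close: fully open they stand 13 mm farther back than shut.
Start: joints at [-1.425, 0.181, 1.607, -0, 1.354, -0.206], TCP at [0.198, -0.54, 0.231] pointing down, gripper open.
Joint ranges: [-2.99, 2.99], [-0.89, 2.07], [0.3, 2.58], [-1.14, 4.28], [0, 2.63], [-3.12, 3.12]. Speed limits (rad/s): [2.57, 2.57, 3.01, 3.14, 3.14, 3.14].

INTERFACE

Orientations are given as a unit quaternion [w, x, y, z].
In Python, from bench import * gives the robot as it stands. The module is installed in compiled form; this text tells all that it offers.
- The arm moves only by the tool arm_command, never from a script. Its arguments are lists of equal length, an entry for each row: "dp": the shift along the tool's x, y, z in units of 0.25 m (1.0 is 0.25 m), a list of three; "turn": the turn, a rotation vector about the tool's x, y, z in units of 30 degrees (1.0 is 30 degrees), a list of three; "jaw": the opening, from 0 (shut) to 1 (fully open). A call has 1 to 5 rows; each row is the pose to reach, as a shift and turn from the pose commanded when the call began, along the tool's axes at that moment; what a row does not reach only later rows make up. A row lasts 1/8 s, in which the tool goes at most 62.5 mm and 10.7 degrees, less where a joint would pass 70% of its speed; a pose out of reach is approached as far as the arm can. A call with a number of a shift or a turn outside -1 to 1 is refused whole. A call with a gripper value outside its range is refused whole. The fingers move at their own pace and stop on an object; the grip force is fixed at half the most. Time passes only in rows, so rows that repeat a pose let the fingers close. It gives the time, the measured TCP pose, the force, the opening and the grip force at its end, in the units of the state.
- get_obs(): the state, without advancing time (a new reading comes with each control period).
- camera(name): name is "scene" or "top" or "wrist"; returns the picture (420x560x3 uint8, blue, green, red); there is no depth.
- get_calibration(name): a dict with "camera_matrix" (3x3 intrinsics, pixels), "R" (3x3) and "t" (3): a world point X has camera coordinates R X + t; the wrist camera has in their place "mount" (4x4, takes a point from camera to tool coordinates, whose origin is the TCP and whose axes are the flange's). Camera axes: x right, y down, z forward; pixel columns grow to the right and rows downward; lengths in m; the calibration is good to about 2 mm. A picture is of the moment at which its call begins: read the wrist's pose just before it. get_calibration takes no time and is no camera call.
- hand_in(): hands the job in; it is judged then, once.
The state is a dict: "time_s": time; "q": joint angles; "dq": joint speeds; "joint_efforts": joint torques, N m; "eef_pos": TCP position; "eef_rot": TCP orientation; "wrist_force": force on the tool from outside, world axes, zero at the start; "torque": the same for the moment, N m; "opening": opening from 0.0 (shut) to 1.0 (fully open); "grasp_force": force on a finger pad.
Only numpy, scipy, OpenCV 4.12 (cv2) and the standard library are available. Lean on these libraries where they do the work, as an engineer would, in place of code of your own. Each camera call takes 0.05 s, during which the arm holds its last target. There are 200 camera calls.

## Working session

There is one attempt and no reset: what is moved stays moved. The work goes in short steps, Python scripts to look and compute and a tool call to move; the robot and the scene stay as the last step left them, time stands still between calls to the robot, and variables do not carry over. Pictures are saved under pics/ and viewed, at most 14 in all, crops included, and the job is handed in when it is done.

Besides the shell and the picture viewer there is one more tool, called after "Request:" in YAML: its name, and indented under it one key for each argument. arm_command: Moves the arm, as the interface text tells. Its arguments: {"type":"object","properties":{"dp":{"type":"array"},"turn":{"type":"array"},"jaw":{"type":"array"}},"required":["dp","turn","jaw"]}

```bash
mkdir -p pics; python3 - <<'E'
from bench import *
import cv2
o=get_obs();print(o)
for n in("scene","top"):
    cv2.imwrite(f"pics/{n}0.png",camera(n)); c=get_calibration(n);print(n,c)
print(get_calibration("wrist"))
E
```

```text
{'time_s': 0.0, 'q': array([-1.42530256e+00,  1.81569082e-01,  1.60800155e+00, -6.54090768e-07,
        1.35381030e+00, -2.06323523e-01]), 'dq': array([-5.67006203e-05,  2.37122312e-03, -1.20047631e-03,  5.97712249e-04,
        1.00247001e-03, -8.62363111e-04]), 'joint_efforts': array([-6.73291433e-04, -4.44880593e+01, -3.51325929e+01, -3.93633463e-04,
        9.18239239e-03, -1.31121806e-05]), 'eef_pos': array([ 0.19806886, -0.5392179 ,  0.23037151]), 'eef_rot': array([-8.93735264e-04,  9.84567524e-01,  1.75002834e-01,  2.68717711e-05]), 'wrist_force': array([ 0.77944739, -0.02945927,  0.23153899]), 'torque': array([0.03655293, 0.03874475, 0.03754131]), 'grasp_force': 0.0, 'opening': 0.99772860248914}
scene {'camera_matrix': array([[485.23823571,   0.        , 283.06696002],
       [  0.        , 485.23823571, 219.25751148],
       [  0.        ,   0.        ,   1.        ]]), 'R': array([[-0.72374721,  0.69001358,  0.00844026],
       [ 0.3738215 ,  0.40231934, -0.83570128],
       [-0.58004091, -0.60168132, -0.54911941]]), 't': array([ 0.36669615, -0.16254491,  1.29939237])}
top {
[... 199 characters left out ...]
0.99895207, -0.00545865],
       [-0.97881179, -0.04343226, -0.20010277],
       [ 0.19965599,  0.01443603, -0.97975971]]), 't': array([-0.00418524,  0.52622953,  0.90068094])}
{'camera_matrix': array([[306.62394982,   0.        , 273.57046561],
       [  0.        , 306.62394982, 210.72707174],
       [  0.        ,   0.        ,   1.        ]]), 'mount': array([[ 1.12676195e-03, -9.65098807e-01, -2.61883607e-01,
         6.64589718e-02],
       [ 9.99999069e-01,  8.85763996e-04,  1.03828999e-03,
        -2.68598916e-04],
       [-7.70085363e-04, -2.61884533e-01,  9.65098906e-01,
        -1.43612952e-01],
       [ 0.00000000e+00,  0.00000000e+00,  0.00000000e+00,
         1.00000000e+00]])}
```

View pics/top0.png

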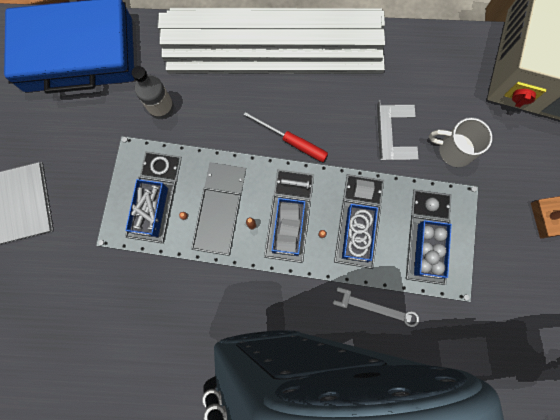

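View pics/scene0.png

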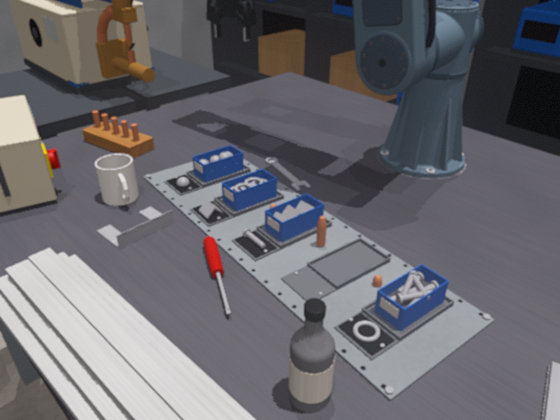

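The top view shows five lanes from left to right, listed by sample and what each holds:
- Ring lane (160,165): studs bin.
- Spare lane (217,220): empty.
- Stud lane (293,183): clips bin.
- Clip lane (364,187): rings bin.
- Dome lane (431,204): domes bin, already correct.

The electrode is at (252,222), between the spare and stud lanes.

```bash
cat > h.py <<'E'
from bench import *
import cv2, numpy as np
from scipy.spatial.transform import Rotation as Rn
def cast(px,z,n="top",c=None):
    c=c or get_calibration(n)
    px=np.asarray(px,float).reshape(-1,2)
    d=np.c_[px,np.ones(len(px))]@np.linalg.inv(c["camera_matrix"]).T@c["R"]
    o=-c["R"].T@c["t"]
    return (o+d*((z-o[2])/d[:,2])[:,None])[:,:2]
def pix(X,n="top"):
    c=get_calibration(n); p=np.asarray(X)@c["R"].T+c["t"]; p=p@c["camera_matrix"].T
    return p[:,:2]/p[:,2:]
def pose():
    o=get_obs(); q=o["eef_rot"]; return o["eef_pos"],Rn.from_quat([q[1],q[2],q[3],q[0]])
def bins(im,n="top"):
    hsv=cv2.cvtColor(im,cv2.COLOR_BGR2HSV)
    m=cv2.inRange(hsv,(105,120,40),(130,255,255)); m=cv2.morphologyEx(m,cv2.MORPH_CLOSE,np.ones((5,5)))
    out=[]
    for k in cv2.findContours(m,cv2.RETR_EXTERNAL,cv2.CHAIN_APPROX_NONE)[0]:
        a=cv2.contourArea(k)
        if 800<a<8000:
            P=cast(k[:,0],.056,n)*1000
            out.append((a,cv2.minAreaRect(P.astype(np.float32))))
    return out
E
python3 - <<'E'
from h import *
im=cv2.imread("pics/top0.png")
for b in bins(im): print(b)
print("panel",cast([(123,138),(477,187),(470,299),(98,243)],.006).round(3))
print("electrode",cast([252,222],.04),"spare",cast([(208,162),(246,166),(234,254),(193,250)],.010).round(3))
# rectified view at rim-top plane: x up, y left, 1px/mm*1.0
W=[(.70,.40),(.70,-.40),(.30,-.40),(.30,.40)]
W=np.array(W); print(cast([280,210],.016))
c=cast([280,210],.016)[0]
Q=np.array([[c[0]+.2,c[1]+.4],[c[0]+.2,c[1]-.4],[c[0]-.2,c[1]-.4],[c[0]-.2,c[1]+.4]])
p=pix(np.c_[Q,np.full(4,.016)]).astype(np.float32)
H=cv2.getPerspectiveTransform(p,np.float32([[0,0],[800,0],[800,400],[0,400]]))
cv2.imwrite("pics/rect.png",cv2.warpPerspective(im,H,(800,400),flags=cv2.INTER_CUBIC))
E
```

```text
(1734.0, ((452.1061096191406, -283.6656494140625), (67.78875732421875, 112.18731689453125), 84.8328857421875))
(1509.5, ((478.9173889160156, -136.25074768066406), (60.36982345581055, 113.07440948486328), 84.34284210205078))
(1662.0, ((511.4438171386719, 303.33465576171875), (69.09777069091797, 113.172607421875), 84.41972351074219))
panel [[ 0.676  0.389]
 [ 0.597 -0.399]
 [ 0.356 -0.375]
 [ 0.438  0.416]]
electrode [[0.49236946 0.08553819]] spare [[0.627 0.193]
 [0.622 0.109]
 [0.427 0.122]
 [0.432 0.21 ]]
[[0.52509976 0.02901891]]
```

View pics/rect.png

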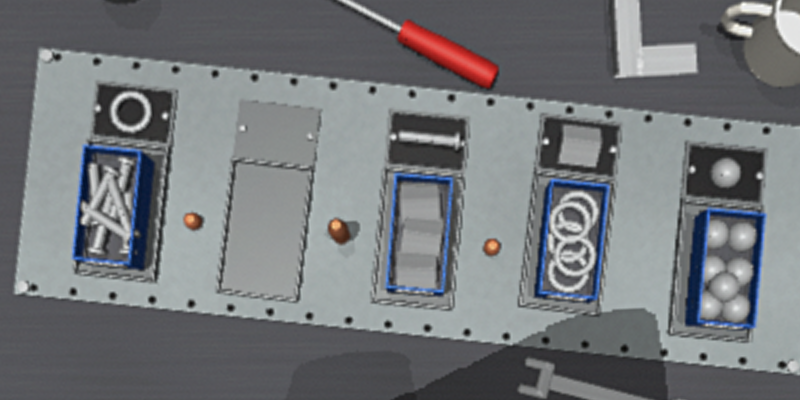

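```bash
cat >> h.py <<'E'
def to(x,y,z,yaw=-5.7):
    """print dp and turn (command units) to a tool-down pose; yaw = heading of tool x in degrees"""
    p,R=pose(); d=R.inv().apply(np.array([x,y,z])-p)/.25
    a=np.radians(yaw); G=Rn.from_matrix(np.array([[np.cos(a),np.sin(a),0],[np.sin(a),-np.cos(a),0],[0,0,-1]]))
    print("dp",d.round(3),"turn",(np.degrees((R.inv()*G).as_rotvec())/30).round(3))
def wristcal():
    p,R=pose(); c=get_calibration("wrist"); M=np.eye(4); M[:3,:3]=R.as_matrix(); M[:3,3]=p
    T=np.linalg.inv(M@c["mount"]); return dict(camera_matrix=c["camera_matrix"],R=T[:3,:3],t=T[:3,3])
E
python3 -c "
from h import *
to(.48,-.14,.23)"
```

```text
dp [ 1.609 -1.111  0.004] turn [-0.003 -0.     0.862]
```

Request:
arm_command:
  dp:
    - [0.2, -0.14, 0]
    - [0.4, -0.28, 0]
    - [0.6, -0.42, 0]
    - [0.8, -0.56, 0]
    - [0.8, -0.56, 0]
  turn:
    - [0, 0, 0.2]
    - [0, 0, 0.4]
    - [0, 0, 0.6]
    - [0, 0, 0.86]
    - [0, 0, 0.86]
  jaw: [1, 1, 1, 1, 1]

```text
time_s: 0.72
eef_pos: [0.3394, -0.336, 0.231]
eef_rot: [-0.001, 0.999, -0.047, 0.0]
wrist_force: [-0.3, -0.0, -0.1]
opening: 0.999
grasp_force: 0.0
```

```bash
python3 -c "
from h import *
to(.48,-.14,.23)"
```

```text
dp [ 0.486 -0.833  0.005] turn [-0.002 -0.     0.011]
```

Request:
arm_command:
  dp:
    - [0.12, -0.2, 0]
    - [0.24, -0.4, 0]
    - [0.36, -0.6, 0]
    - [0.48, -0.83, 0]
    - [0.48, -0.83, 0]
  turn:
    - [0, 0, 0]
    - [0, 0, 0]
    - [0, 0, 0]
    - [0, 0, 0]
    - [0, 0, 0]
  jaw: [1, 1, 1, 1, 1]

```text
time_s: 1.35
eef_pos: [0.4788, -0.1422, 0.231]
eef_rot: [-0.0, 0.999, -0.046, -0.0]
wrist_force: [0.5, 0.0, 0.3]
opening: 1.0
grasp_force: 0.0
```

```bash
python3 - <<'E'
from h import *
c=wristcal(); im=camera("wrist"); cv2.imwrite("pics/w1.png",im); np.save("w1.npy",c,allow_pickle=True)
print(pose()[0]); to(.5,.16,.23)
E
```

```text
[ 0.4780644  -0.1438142   0.23094481]
dp [-0.027 -1.218  0.004] turn [0.    0.001 0.01 ]
```

View pics/w1.png

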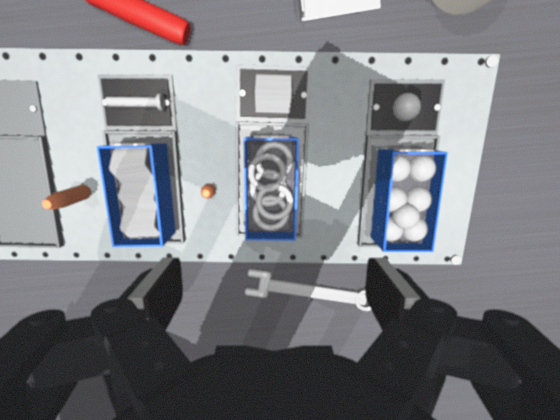

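Wrist view 1 shows the rack square to the image. The stud lane is centred near x=143, the clip lane near 271 and the dome lane near 400. The electrode tip is at (47,203).

Request:
arm_command:
  dp:
    - [0, -0.25, 0]
    - [0, -0.5, 0]
    - [0, -0.75, 0]
    - [0, -1.0, 0]
    - [0, -1.0, 0]
  turn:
    - [0, 0, 0]
    - [0, 0, 0]
    - [0, 0, 0]
    - [0, 0, 0]
    - [0, 0, 0]
  jaw: [1, 1, 1, 1, 1]

```text
time_s: 2.02
eef_pos: [0.502, 0.1058, 0.2311]
eef_rot: [-0.0, 0.999, -0.047, -0.0]
wrist_force: [0.4, -0.8, -0.3]
opening: 1.001
grasp_force: 0.0
```

```bash
python3 - <<'E'
from h import *
c=wristcal(); im=camera("wrist"); cv2.imwrite("pics/w2.png",im); np.save("w2.npy",c,allow_pickle=True)
print(pose()[0])
# rectify both wrist views at rim-top plane, rack-aligned (x up, y left), 1 px = 1 mm, side by side (u: 400 mm each)
a=np.radians(-5.7); ex=np.array([np.cos(a),np.sin(a)]); ey=np.array([-np.sin(a),np.cos(a)])
out=[]
for k,o in ((2,(.50,.17)),(1,(.48,-.20))):
    c=np.load(f"w{k}.npy",allow_pickle=True).item(); im=cv2.imread(f"pics/w{k}.png")
    Q=np.array([np.array(o)+sx*.15*ex+sy*.2*ey for sx,sy in((1,1),(1,-1),(-1,-1),(-1,1))])
    X=np.c_[Q,np.full(4,.016)]@c["R"].T+c["t"]; p=X@c["camera_matrix"].T; p=(p[:,:2]/p[:,2:]).astype(np.float32)
    H=cv2.getPerspectiveTransform(p,np.float32([[0,0],[400,0],[400,300],[0,300]]))
    out.append(cv2.warpPerspective(im,H,(400,300),flags=cv2.INTER_CUBIC))
v=np.hstack(out)
for u in range(0,800,50): cv2.line(v,(u,0),(u,6),(0,0,255),1)
cv2.imwrite("pics/r2.png",v)
E
```

```text
[0.50214482 0.10377366 0.23102329]
```

View pics/r2.png

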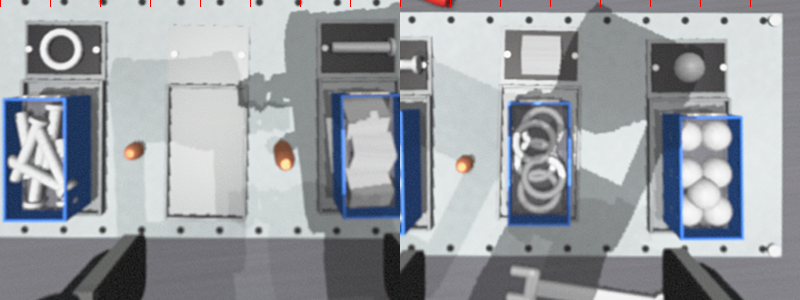

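Rectified at rim height (1 px = 1 mm), the lane centres are: ring lane (65,147), spare (207,150), stud lane (359,147), clip lane (540,148) and dome lane (688,163). The top view agrees to about 5 mm. Next I hover over the clips bin.

```bash
cat >> h.py <<'E'
L=dict(rings=(.516,.304),spare=(.498,.163),studs=(.487,.011),clips=(.485,-.140),domes=(.457,-.288))
def look(name):
    c=wristcal(); im=camera("wrist"); cv2.imwrite(f"pics/{name}.png",im)
    m=cv2.inRange(cv2.cvtColor(im,cv2.COLOR_BGR2HSV),(105,120,40),(130,255,255)); m=cv2.morphologyEx(m,cv2.MORPH_CLOSE,np.ones((5,5)))
    for k in cv2.findContours(m,cv2.RETR_EXTERNAL,cv2.CHAIN_APPROX_NONE)[0]:
        if cv2.contourArea(k)>2000:
            P=cast(k[:,0],.056,c=c)*1000; (q,s,a)=cv2.minAreaRect(P.astype(np.float32))
            print("blue px",cv2.boundingRect(k),"centre",np.round(q,1),"size",np.round(s,1),"ang",round(a,1))
E
python3 -c "
from h import *
to(*L['studs'],.17)"
```

```text
dp [-0.025  0.375  0.244] turn [0.002 0.001 0.006]
```

Request:
arm_command:
  dp:
    - [0, 0.2, 0.1]
    - [-0.02, 0.375, 0.24]
    - [-0.02, 0.375, 0.24]
  turn:
    - [0, 0, 0]
    - [0, 0, 0]
    - [0, 0, 0]
  jaw: [0.85, 0.85, 0.85]

```text
time_s: 2.45
eef_pos: [0.4852, 0.0065, 0.1684]
eef_rot: [0.0, 0.999, -0.053, -0.003]
wrist_force: [-0.5, 0.3, -0.0]
opening: 0.851
grasp_force: 0.0
```

```bash
python3 -c "
from h import *
print(get_obs()['opening'],pose()[0]);look('w3')"
```

```text
0.8506595989034837 [0.48522947 0.00647887 0.16838519]
blue px (386, 127, 102, 127) centre [ 482.5 -129.7] size [ 73.4 109.4] ang 84.0
```

View pics/w3.png

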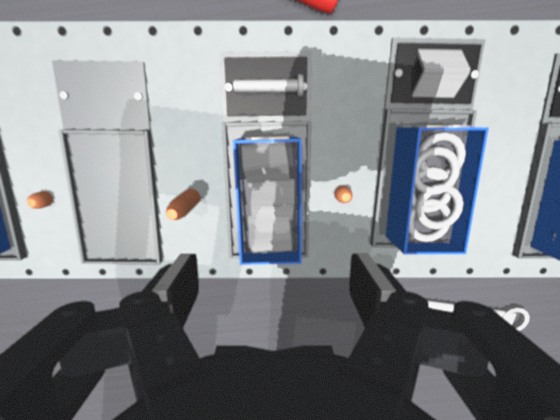

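The picture shows the clips bin under the hand with rim corners (234,140), (301,137), (302,262) and (239,263). Its tray corners are (226,121), (309,121), (306,257) and (231,257). The electrode tip is at (172,213), clear of the fingers.

```bash
python3 - <<'E'
from h import *
c=wristcal()
def q(n,p,z):
    P=cast(p,z,c=c)*1000; print(n,P.mean(0).round(1),"sides",np.linalg.norm(P-np.roll(P,-1,0),axis=1).round(0),"yaw",np.degrees(np.arctan2(*((P[0]+P[1]-P[2]-P[3])[::-1]))).round(1))
q("bin",[(234,140),(301,137),(302,262),(239,263)],.056)
q("L3",[(226,121),(309,121),(306,257),(231,257)],.016)
q("spare",[(63,128),(151,127),(160,263),(80,263)],.016)
print("electrode tip",cast((170,213),.072,c=c))
E
```

```text
bin [489.3  11.5] sides [ 55. 111.  58. 110.] yaw -4.8
L3 [490.6  12.9] sides [ 77. 137.  79. 137.] yaw -5.8
spare [500.1 166.2] sides [ 82. 139.  84. 138.] yaw -8.4
electrode tip [[0.49405564 0.0922389 ]]
```

```bash
sed -i "s/^L=.*/L=dict(rings=(.516,.304),spare=(.499,.165),studs=(.489,.012),clips=(.485,-.140),domes=(.457,-.288))/" h.py; python3 -c "
from h import *
to(.489,.0115,.017,-5.3)"
```

```text
dp [ 0.009 -0.016  0.612] turn [ 0.     0.006 -0.023]
```

Request:
arm_command:
  dp:
    - [0.01, -0.02, 0.12]
    - [0.01, -0.02, 0.25]
    - [0.01, -0.02, 0.38]
    - [0.01, -0.02, 0.5]
    - [0.01, -0.02, 0.5]
  turn:
    - [0, 0, -0.02]
    - [0, 0, -0.02]
    - [0, 0, -0.02]
    - [0, 0, -0.02]
    - [0, 0, -0.02]
  jaw: [0.85, 0.85, 0.85, 0.85, 0.85]

```text
time_s: 3.12
eef_pos: [0.4898, 0.0156, 0.0452]
eef_rot: [-0.0, 0.999, -0.044, -0.002]
wrist_force: [0.1, -0.0, -0.3]
opening: 0.854
grasp_force: 0.0
```

```bash
python3 -c "
from h import *
to(.489,.0115,.017,-5.3);print(pose()[0])"
```

```text
dp [-0.001  0.017  0.113] turn [-0.001  0.006  0.007]
[0.48980892 0.01558425 0.04521923]
```

Request:
arm_command:
  dp:
    - [0, 0.015, 0.05]
    - [0, 0.015, 0.11]
    - [0, 0.015, 0.11]
    - [0, 0.015, 0.11]
    - [0, 0.015, 0.11]
  turn:
    - [0, 0, 0]
    - [0, 0, 0]
    - [0, 0, 0]
    - [0, 0, 0]
    - [0, 0, 0]
  jaw: [0.85, 0.85, 0.85, 0.4, 0.4]

```text
time_s: 3.75
eef_pos: [0.4911, 0.0122, 0.0193]
eef_rot: [0.0, 0.999, -0.044, 0.001]
wrist_force: [-0.9, -0.1, 2.2]
opening: 0.649
grasp_force: 64.6
```

Request:
arm_command:
  dp:
    - [0, 0, 0]
    - [0, 0, 0]
    - [0, 0, -0.05]
    - [0, 0, -0.1]
    - [0, 0, -0.1]
  turn:
    - [0, 0, 0]
    - [0, 0, 0]
    - [0, 0, 0]
    - [0, 0, 0]
    - [0, 0, 0]
  jaw: [0.4, 0.4, 0.4, 0.4, 0.4]

```text
time_s: 4.38
eef_pos: [0.4916, 0.012, 0.0452]
eef_rot: [0.0, 0.999, -0.044, 0.001]
wrist_force: [0.0, 0.7, -1.6]
opening: 0.648
grasp_force: 64.1
```

Request:
arm_command:
  dp:
    - [0, 0, -0.08]
    - [0, 0, -0.17]
    - [0, 0, -0.26]
    - [0, 0, -0.34]
    - [0, 0, -0.34]
  turn:
    - [0, 0, 0]
    - [0, 0, 0]
    - [0, 0, 0]
    - [0, 0, 0]
    - [0, 0, 0]
  jaw: [0.4, 0.4, 0.4, 0.4, 0.4]

```text
time_s: 5.0
eef_pos: [0.4916, 0.012, 0.1301]
eef_rot: [0.0, 0.999, -0.044, 0.002]
wrist_force: [0.4, 0.2, -2.5]
opening: 0.646
grasp_force: 64.1
```

```bash
python3 -c "
from h import *
o=get_obs();print(o['opening'],o['grasp_force'],pose()[0]);to(.501,.165,.13,-5.8)"
```

```text
0.645803786081651 64.105224609375 [0.49161264 0.01199166 0.1300984 ]
dp [-0.016 -0.613  0.   ] turn [ 0.001 -0.006  0.025]
```

Request:
arm_command:
  dp:
    - [0, -0.12, 0]
    - [0, -0.27, 0]
    - [-0.01, -0.42, 0]
    - [-0.015, -0.54, 0]
    - [-0.015, -0.61, 0]
  turn:
    - [0, 0, 0]
    - [0, 0, 0]
    - [0, 0, 0]
    - [0, 0, 0.02]
    - [0, 0, 0.02]
  jaw: [0.4, 0.4, 0.4, 0.4, 0.4]

```text
time_s: 5.62
eef_pos: [0.4993, 0.1657, 0.1274]
eef_rot: [0.0, 0.999, -0.049, -0.001]
wrist_force: [-0.2, 0.5, -2.2]
opening: 0.647
grasp_force: 64.5
```

Request:
arm_command:
  dp:
    - [0, 0, 0]
    - [0, 0, 0]
    - [0, 0, 0.08]
    - [0, 0, 0.16]
    - [0, 0, 0.24]
  turn:
    - [0, 0, 0]
    - [0, 0, 0]
    - [0, 0, 0]
    - [0, 0, 0]
    - [0, 0, 0]
  jaw: [0.4, 0.4, 0.4, 0.4, 0.4]

```text
time_s: 6.25
eef_pos: [0.5004, 0.1632, 0.0683]
eef_rot: [0.0, 0.999, -0.05, 0.0]
wrist_force: [-0.6, 0.4, -1.8]
opening: 0.647
grasp_force: 64.6
```

```bash
python3 -c "
from h import *
o=get_obs();print(o['dq'].round(3),pose()[0]);to(.501,.165,.020,-5.8)"
```

```text
[ 0.     0.265  0.064 -0.001 -0.326 -0.001] [0.50044199 0.16319957 0.06825876]
dp [ 0.001 -0.007  0.193] turn [ 0.    -0.001  0.002]
```

Request:
arm_command:
  dp:
    - [0, -0.007, 0.06]
    - [0, -0.007, 0.11]
    - [0, -0.007, 0.15]
    - [0, -0.007, 0.175]
    - [0, -0.007, 0.19]
  turn:
    - [0, 0, 0]
    - [0, 0, 0]
    - [0, 0, 0]
    - [0, 0, 0]
    - [0, 0, 0]
  jaw: [0.4, 0.4, 0.4, 0.4, 0.4]

```text
time_s: 6.88
eef_pos: [0.5005, 0.1662, 0.0211]
eef_rot: [0.0, 0.999, -0.049, 0.0]
wrist_force: [-0.5, 1.3, -3.0]
opening: 0.649
grasp_force: 64.6
```

Request:
arm_command:
  dp:
    - [0, 0, 0]
    - [0, 0, 0]
  turn:
    - [0, 0, 0]
    - [0, 0, 0]
  jaw: [0.4, 0.4]

```text
time_s: 7.12
eef_pos: [0.5007, 0.1663, 0.0217]
eef_rot: [-0.0, 0.999, -0.049, 0.0]
wrist_force: [0.1, -0.9, -2.0]
opening: 0.646
grasp_force: 64.6
```

Request:
arm_command:
  dp:
    - [0, 0, 0.01]
    - [0, 0, 0.01]
    - [0, 0, 0.01]
    - [0, 0, 0.01]
    - [0, 0, 0.01]
  turn:
    - [0, 0, 0]
    - [0, 0, 0]
    - [0, 0, 0]
    - [0, 0, 0]
    - [0, 0, 0]
  jaw: [0.4, 0.4, 0.85, 0.85, 0.85]

```text
time_s: 7.75
eef_pos: [0.5004, 0.1662, 0.0188]
eef_rot: [-0.0, 0.999, -0.049, 0.0]
wrist_force: [0.1, 0.3, -0.2]
opening: 0.846
grasp_force: 0.0
```

Request:
arm_command:
  dp:
    - [0, 0, -0.15]
    - [0, 0, -0.3]
    - [0, 0, -0.45]
    - [0, 0, -0.6]
    - [0, 0, -0.6]
  turn:
    - [0, 0, 0]
    - [0, 0, 0]
    - [0, 0, 0]
    - [0, 0, 0]
    - [0, 0, 0]
  jaw: [0.85, 0.85, 0.85, 0.85, 0.85]

```text
time_s: 8.38
eef_pos: [0.5027, 0.1665, 0.1723]
eef_rot: [-0.001, 0.999, -0.049, 0.003]
wrist_force: [-0.3, 1.0, -0.4]
opening: 0.854
grasp_force: 0.0
```

```bash
python3 -c "
from h import *
to(*L['rings'],.17,-5.8)"
```

```text
dp [-0.001 -0.553  0.01 ] turn [-0.003 -0.013  0.005]
```

Request:
arm_command:
  dp:
    - [0, -0.2, 0]
    - [0, -0.4, 0]
    - [0, -0.55, 0.01]
    - [0, -0.55, 0.01]
    - [0, -0.55, 0.01]
  turn:
    - [0, 0, 0]
    - [0, 0, 0]
    - [0, 0, 0]
    - [0, 0, 0]
    - [0, 0, 0]
  jaw: [0.85, 0.85, 0.85, 0.85, 0.85]

```text
time_s: 9.0
eef_pos: [0.5131, 0.3024, 0.165]
eef_rot: [0.001, 0.999, -0.049, -0.001]
wrist_force: [0.3, 0.3, 0.1]
opening: 0.853
grasp_force: 0.0
```

```bash
python3 -c "
from h import *
print(get_obs()['dq'].round(3),pose()[0]);look('w4')"
```

```text
[-0.02  -0.014  0.005  0.001  0.     0.001] [0.51311192 0.30238288 0.16501367]
blue px (379, 143, 99, 129) centre [498.3 174.4] size [ 72.7 113.1] ang 84.5
blue px (230, 141, 69, 128) centre [513.9 309.8] size [ 56.6 111.7] ang 84.0
```

View pics/w4.png

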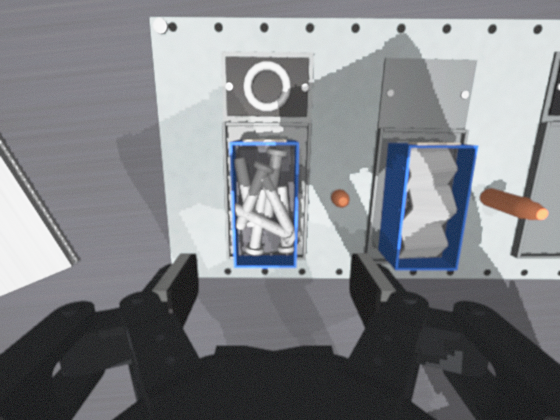

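The studs bin is at px (230–299, 141–269), and the ring lane tray runs from about (224,122) to (308,257). The electrode still stands at (545,213), and the clips bin sits in the spare lane.

```bash
python3 - <<'E'
from h import *
c=wristcal()
P=cast([(224,122),(310,122),(308,257),(229,257)],.016,c=c)*1000; print(P.mean(0),np.linalg.norm(P-np.roll(P,-1,0),axis=1).round(0))
to(.514,.310,.045,-6)
E
```

```text
[518.0896592  307.18484034] [ 79. 134.  82. 134.]
dp [-0.    -0.032  0.482] turn [0.002 0.003 0.011]
```

Request:
arm_command:
  dp:
    - [0, -0.03, 0.12]
    - [0, -0.03, 0.25]
    - [0, -0.03, 0.38]
    - [0, -0.03, 0.48]
    - [0, -0.03, 0.48]
  turn:
    - [0, 0, 0.01]
    - [0, 0, 0.01]
    - [0, 0, 0.01]
    - [0, 0, 0.01]
    - [0, 0, 0.01]
  jaw: [0.85, 0.85, 0.85, 0.85, 0.85]

```text
time_s: 9.68
eef_pos: [0.5129, 0.3086, 0.0441]
eef_rot: [0.001, 0.999, -0.053, -0.002]
wrist_force: [0.9, -0.5, 0.1]
opening: 0.85
grasp_force: 0.0
```

```bash
python3 -c "
from h import *
to(.514,.310,.019,-6)"
```

```text
dp [ 0.004 -0.006  0.1  ] turn [ 0.004  0.009 -0.001]
```

Request:
arm_command:
  dp:
    - [0, -0.005, 0.05]
    - [0, -0.005, 0.1]
    - [0, -0.005, 0.1]
    - [0, -0.005, 0.1]
    - [0, -0.005, 0.1]
  turn:
    - [0, 0, 0]
    - [0, 0, 0]
    - [0, 0, 0]
    - [0, 0, 0]
    - [0, 0, 0]
  jaw: [0.85, 0.85, 0.85, 0.4, 0.4]

```text
time_s: 10.3
eef_pos: [0.5152, 0.3119, 0.0219]
eef_rot: [-0.0, 0.999, -0.052, 0.001]
wrist_force: [0.1, -1.1, 0.2]
opening: 0.646
grasp_force: 65.9
```

Request:
arm_command:
  dp:
    - [0, 0, 0]
    - [0, 0, -0.05]
    - [0, 0, -0.13]
    - [0, 0, -0.22]
    - [0, 0, -0.3]
  turn:
    - [0, 0, 0]
    - [0, 0, 0]
    - [0, 0, 0]
    - [0, 0, 0]
    - [0, 0, 0]
  jaw: [0.4, 0.4, 0.4, 0.4, 0.4]

```text
time_s: 10.92
eef_pos: [0.5151, 0.312, 0.0984]
eef_rot: [-0.0, 0.999, -0.052, 0.001]
wrist_force: [-0.6, -0.2, -4.3]
opening: 0.644
grasp_force: 65.1
```

Request:
arm_command:
  dp:
    - [0, 0, -0.1]
    - [0, 0, -0.18]
    - [0, 0, -0.22]
    - [0, 0, -0.22]
    - [0, 0, -0.22]
  turn:
    - [0, 0, 0]
    - [0, 0, 0]
    - [0, 0, 0]
    - [0, 0, 0]
    - [0, 0, 0]
  jaw: [0.4, 0.4, 0.4, 0.4, 0.4]

```text
time_s: 11.55
eef_pos: [0.5141, 0.3115, 0.1502]
eef_rot: [0.0, 0.999, -0.052, -0.001]
wrist_force: [-0.1, -0.3, -4.2]
opening: 0.651
grasp_force: 65.2
```

```bash
sed -i "s/rings=(.516,.304)/rings=(.517,.306)/" h.py; python3 -c "
from h import *
print(pose()[0]);to(*L['studs'],.145,-5.8)"
```

```text
[0.51407697 0.31148956 0.15022794]
dp [0.024 1.202 0.022] turn [ 0.002  0.003 -0.005]
```

Request:
arm_command:
  dp:
    - [0, 0.12, 0]
    - [0, 0.3, 0]
    - [0, 0.5, 0]
    - [0.01, 0.68, 0]
    - [0.01, 0.8, 0]
  turn:
    - [0, 0, 0]
    - [0, 0, 0]
    - [0, 0, 0]
    - [0, 0, 0]
    - [0, 0, 0]
  jaw: [0.4, 0.4, 0.4, 0.4, 0.4]

```text
time_s: 12.18
eef_pos: [0.4957, 0.1107, 0.1503]
eef_rot: [0.0, 0.999, -0.052, -0.001]
wrist_force: [-0.3, -0.2, -4.1]
opening: 0.646
grasp_force: 65.5
```

Request:
arm_command:
  dp:
    - [0.01, 0.15, 0.01]
    - [0.01, 0.28, 0.02]
    - [0.01, 0.38, 0.02]
    - [0.01, 0.4, 0.02]
    - [0.01, 0.4, 0.02]
  turn:
    - [0, 0, 0]
    - [0, 0, 0]
    - [0, 0, 0]
    - [0, 0, 0]
    - [0, 0, 0]
  jaw: [0.4, 0.4, 0.4, 0.4, 0.4]

```text
time_s: 12.8
eef_pos: [0.4884, 0.013, 0.1458]
eef_rot: [-0.0, 0.999, -0.052, -0.0]
wrist_force: [1.2, 0.4, -4.1]
opening: 0.646
grasp_force: 65.6
```

```bash
python3 -c "
from h import *
print(pose()[0]);to(.490,.012,.0225,-5.8)"
```

```text
[0.48836098 0.01304878 0.14579535]
dp [0.007 0.004 0.493] turn [-0.001  0.002 -0.006]
```

Request:
arm_command:
  dp:
    - [0.005, 0.004, 0.1]
    - [0.005, 0.004, 0.2]
    - [0.005, 0.004, 0.3]
    - [0.005, 0.004, 0.39]
    - [0.005, 0.004, 0.43]
  turn:
    - [0, 0, 0]
    - [0, 0, 0]
    - [0, 0, 0]
    - [0, 0, 0]
    - [0, 0, 0]
  jaw: [0.4, 0.4, 0.4, 0.4, 0.4]

```text
time_s: 13.42
eef_pos: [0.4888, 0.013, 0.0374]
eef_rot: [-0.0, 0.999, -0.051, -0.001]
wrist_force: [0.4, 1.2, -3.8]
opening: 0.644
grasp_force: 65.5
```

Request:
arm_command:
  dp:
    - [0, 0, 0.02]
    - [0, 0, 0.04]
    - [0, 0, 0.05]
    - [0, 0, 0.055]
    - [0, 0, 0.055]
  turn:
    - [0, 0, 0]
    - [0, 0, 0]
    - [0, 0, 0]
    - [0, 0, 0]
    - [0, 0, 0]
  jaw: [0.4, 0.4, 0.4, 0.4, 0.4]

```text
time_s: 14.05
eef_pos: [0.49, 0.0116, 0.0252]
eef_rot: [0.0, 0.999, -0.052, 0.0]
wrist_force: [-0.1, -0.7, -3.2]
opening: 0.647
grasp_force: 65.5
```

Another 3 mm down, then release and rise.

Request:
arm_command:
  dp:
    - [0, 0, 0.014]
    - [0, 0, 0.014]
    - [0, 0, 0.014]
    - [0, 0, 0.014]
    - [0, 0, 0.014]
  turn:
    - [0, 0, 0]
    - [0, 0, 0]
    - [0, 0, 0]
    - [0, 0, 0]
    - [0, 0, 0]
  jaw: [0.4, 0.4, 0.4, 0.85, 0.85]

```text
time_s: 14.68
eef_pos: [0.4899, 0.0117, 0.0217]
eef_rot: [0.0, 0.999, -0.052, 0.0]
wrist_force: [0.2, 0.3, -0.5]
opening: 0.851
grasp_force: 0.0
```

Request:
arm_command:
  dp:
    - [0, 0, 0]
    - [0, 0, -0.15]
    - [0, 0, -0.3]
    - [0, 0, -0.45]
    - [0, 0, -0.6]
  turn:
    - [0, 0, 0]
    - [0, 0, 0]
    - [0, 0, 0]
    - [0, 0, 0]
    - [0, 0, 0]
  jaw: [0.85, 0.85, 0.85, 0.85, 0.85]

```text
time_s: 15.3
eef_pos: [0.4896, 0.0118, 0.1728]
eef_rot: [0.0, 0.999, -0.052, 0.0]
wrist_force: [0.3, -0.3, 0.1]
opening: 0.847
grasp_force: 0.0
```

```bash
python3 -c "
from h import *
print(pose()[0]);to(*L['clips'],.17,-5.8)"
```

```text
[0.48960187 0.01176156 0.17279035]
dp [0.045 0.606 0.011] turn [ 0.    -0.    -0.005]
```

Request:
arm_command:
  dp:
    - [0.01, 0.2, 0.01]
    - [0.03, 0.4, 0.01]
    - [0.04, 0.6, 0.01]
    - [0.04, 0.6, 0.01]
    - [0.04, 0.6, 0.01]
  turn:
    - [0, 0, 0]
    - [0, 0, 0]
    - [0, 0, 0]
    - [0, 0, 0]
    - [0, 0, 0]
  jaw: [0.85, 0.85, 0.85, 0.85, 0.85]

```text
time_s: 15.92
eef_pos: [0.484, -0.1382, 0.1688]
eef_rot: [-0.0, 0.999, -0.052, -0.0]
wrist_force: [0.5, 0.1, 0.2]
opening: 0.848
grasp_force: 0.0
```

```bash
python3 -c "
from h import *
print(get_obs()['dq'].round(3),pose()[0]);look('w5')"
```

```text
[ 0.024 -0.004  0.009 -0.002  0.001 -0.002] [ 0.48395165 -0.13819951  0.16880713]
blue px (393, 157, 99, 125) centre [ 455.4 -280.4] size [ 74.3 114. ] ang 84.9
blue px (59, 151, 100, 125) centre [490.2   3.1] size [ 74.6 112.1] ang 84.1
blue px (241, 144, 67, 125) centre [ 481.8 -138.6] size [ 56.1 111.2] ang 83.6
```

View pics/w5.png

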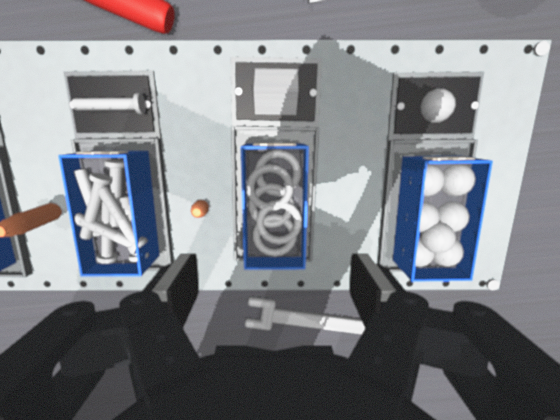

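The studs bin sits inside the stud lane. The rings bin is at px (241–308, 144–269), with clip-lane tray corners about (235,128), (318,128), (314,263) and (239,263). The domes bin is in the dome lane.

```bash
python3 - <<'E'
from h import *
c=wristcal()
P=cast([(235,128),(318,128),(314,263),(239,263)],.016,c=c)*1000; print(P.mean(0),np.linalg.norm(P-np.roll(P,-1,0),axis=1).round(0))
to(.482,-.1386,.045,-6)
E
```

```text
[ 481.21457794 -140.11487767] [ 77. 137.  79. 137.]
dp [-0.007  0.005  0.495] turn [-0.001  0.001  0.003]
```

Request:
arm_command:
  dp:
    - [-0.005, 0.005, 0.12]
    - [-0.005, 0.005, 0.25]
    - [-0.005, 0.005, 0.38]
    - [-0.005, 0.005, 0.49]
    - [-0.005, 0.005, 0.49]
  turn:
    - [0, 0, 0]
    - [0, 0, 0]
    - [0, 0, 0]
    - [0, 0, 0]
    - [0, 0, 0]
  jaw: [0.85, 0.85, 0.85, 0.85, 0.85]

```text
time_s: 16.6
eef_pos: [0.4811, -0.1373, 0.0446]
eef_rot: [-0.001, 0.999, -0.051, -0.002]
wrist_force: [0.2, 0.6, -0.2]
opening: 0.847
grasp_force: 0.0
```

```bash
sed -i "s/clips=(.485,-.140)/clips=(.482,-.140)/" h.py; python3 -c "
from h import *
to(.482,-.1386,.019,-6)"
```

```text
dp [0.005 0.005 0.102] turn [-0.004  0.009  0.006]
```

Request:
arm_command:
  dp:
    - [0, 0.005, 0.05]
    - [0, 0.005, 0.1]
    - [0, 0.005, 0.1]
    - [0, 0.005, 0.1]
    - [0, 0.005, 0.1]
  turn:
    - [0, 0, 0]
    - [0, 0, 0]
    - [0, 0, 0]
    - [0, 0, 0]
    - [0, 0, 0]
  jaw: [0.85, 0.85, 0.85, 0.4, 0.4]

```text
time_s: 17.23
eef_pos: [0.4832, -0.1411, 0.0222]
eef_rot: [0.0, 0.999, -0.052, 0.001]
wrist_force: [0.4, -0.0, 1.0]
opening: 0.65
grasp_force: 65.3
```

Request:
arm_command:
  dp:
    - [0, 0, 0]
    - [0, 0, -0.05]
    - [0, 0, -0.13]
    - [0, 0, -0.22]
    - [0, 0, -0.3]
  turn:
    - [0, 0, 0]
    - [0, 0, 0]
    - [0, 0, 0]
    - [0, 0, 0]
    - [0, 0, 0]
  jaw: [0.4, 0.4, 0.4, 0.4, 0.4]

```text
time_s: 17.85
eef_pos: [0.4823, -0.1408, 0.0975]
eef_rot: [0.0, 0.999, -0.052, -0.0]
wrist_force: [-0.2, -0.3, -4.4]
opening: 0.644
grasp_force: 64.6
```

Request:
arm_command:
  dp:
    - [0, 0, -0.1]
    - [0, 0, -0.18]
    - [0, 0, -0.22]
    - [0, 0, -0.22]
    - [0, 0, -0.22]
  turn:
    - [0, 0, 0]
    - [0, 0, 0]
    - [0, 0, 0]
    - [0, 0, 0]
    - [0, 0, 0]
  jaw: [0.4, 0.4, 0.4, 0.4, 0.4]

```text
time_s: 18.48
eef_pos: [0.482, -0.1405, 0.1506]
eef_rot: [-0.0, 0.999, -0.052, -0.001]
wrist_force: [-0.7, 0.7, -4.6]
opening: 0.641
grasp_force: 64.7
```

```bash
python3 -c "
from h import *
print(pose()[0]);to(*L['rings'],.145,-5.8)"
```

```text
[ 0.48203478 -0.14054465  0.15061575]
dp [-0.046 -1.791  0.024] turn [-0.001  0.003 -0.005]
```

Request:
arm_command:
  dp:
    - [0, -0.12, 0]
    - [0, -0.3, 0]
    - [0, -0.5, 0]
    - [-0.01, -0.7, 0]
    - [-0.02, -0.9, 0]
  turn:
    - [0, 0, 0]
    - [0, 0, 0]
    - [0, 0, 0]
    - [0, 0, 0]
    - [0, 0, 0]
  jaw: [0.4, 0.4, 0.4, 0.4, 0.4]

```text
time_s: 19.1
eef_pos: [0.5003, 0.085, 0.1505]
eef_rot: [-0.0, 0.999, -0.052, -0.001]
wrist_force: [1.0, -0.4, -4.0]
opening: 0.648
grasp_force: 65.1
```

Request:
arm_command:
  dp:
    - [0, -0.2, 0.01]
    - [-0.01, -0.4, 0.01]
    - [-0.02, -0.6, 0.02]
    - [-0.02, -0.76, 0.02]
    - [-0.02, -0.86, 0.02]
  turn:
    - [0, 0, 0]
    - [0, 0, 0]
    - [0, 0, 0]
    - [0, 0, 0]
    - [0, 0, 0]
  jaw: [0.4, 0.4, 0.4, 0.4, 0.4]

```text
time_s: 19.73
eef_pos: [0.5173, 0.2996, 0.1449]
eef_rot: [0.0, 0.999, -0.051, -0.001]
wrist_force: [0.6, 0.5, -3.6]
opening: 0.644
grasp_force: 65.1
```

Request:
arm_command:
  dp:
    - [0, 0, 0]
    - [0, 0, 0]
    - [0, 0, 0]
  turn:
    - [0, 0, 0]
    - [0, 0, 0]
    - [0, 0, 0]
  jaw: [0.4, 0.4, 0.4]

```text
time_s: 20.1
eef_pos: [0.5182, 0.2967, 0.1461]
eef_rot: [0.0, 0.999, -0.052, -0.0]
wrist_force: [-0.4, -0.3, -3.9]
opening: 0.642
grasp_force: 65.2
```

```bash
python3 -c "
from h import *
print(pose()[0]);to(.518,.306,.0225,-5.8)"
```

```text
[0.51819299 0.29673386 0.14608987]
dp [-0.004 -0.037  0.494] turn [ 0.001  0.002 -0.007]
```

Request:
arm_command:
  dp:
    - [-0.005, -0.037, 0.1]
    - [-0.005, -0.037, 0.2]
    - [-0.005, -0.037, 0.3]
    - [-0.005, -0.037, 0.39]
    - [-0.005, -0.037, 0.43]
  turn:
    - [0, 0, 0]
    - [0, 0, 0]
    - [0, 0, 0]
    - [0, 0, 0]
    - [0, 0, 0]
  jaw: [0.4, 0.4, 0.4, 0.4, 0.4]

```text
time_s: 20.72
eef_pos: [0.5173, 0.306, 0.0377]
eef_rot: [0.001, 0.999, -0.052, -0.001]
wrist_force: [-0.4, 0.6, -3.3]
opening: 0.646
grasp_force: 65.3
```

Request:
arm_command:
  dp:
    - [0, 0, 0.02]
    - [0, 0, 0.04]
    - [0, 0, 0.055]
    - [0, 0, 0.062]
    - [0, 0, 0.062]
  turn:
    - [0, 0, 0]
    - [0, 0, 0]
    - [0, 0, 0]
    - [0, 0, 0]
    - [0, 0, 0]
  jaw: [0.4, 0.4, 0.4, 0.4, 0.4]

```text
time_s: 21.35
eef_pos: [0.5181, 0.3072, 0.0237]
eef_rot: [-0.0, 0.999, -0.052, 0.0]
wrist_force: [-0.2, 0.5, -3.5]
opening: 0.644
grasp_force: 65.3
```

Request:
arm_command:
  dp:
    - [0, 0, 0.008]
    - [0, 0, 0.008]
    - [0, 0, 0.008]
    - [0, 0, 0.008]
    - [0, 0, 0.008]
  turn:
    - [0, 0, 0]
    - [0, 0, 0]
    - [0, 0, 0]
    - [0, 0, 0]
    - [0, 0, 0]
  jaw: [0.4, 0.4, 0.4, 0.85, 0.85]

```text
time_s: 21.98
eef_pos: [0.5183, 0.3072, 0.0217]
eef_rot: [-0.0, 0.999, -0.052, 0.0]
wrist_force: [-0.3, -0.5, 0.7]
opening: 0.852
grasp_force: 0.0
```

Request:
arm_command:
  dp:
    - [0, 0, 0]
    - [0, 0, -0.15]
    - [0, 0, -0.3]
    - [0, 0, -0.45]
    - [0, 0, -0.6]
  turn:
    - [0, 0, 0]
    - [0, 0, 0]
    - [0, 0, 0]
    - [0, 0, 0]
    - [0, 0, 0]
  jaw: [0.85, 0.85, 0.85, 0.85, 0.85]

```text
time_s: 22.6
eef_pos: [0.518, 0.3071, 0.1728]
eef_rot: [-0.0, 0.999, -0.052, 0.0]
wrist_force: [0.1, -1.1, -0.3]
opening: 0.849
grasp_force: 0.0
```

```bash
python3 -c "
from h import *
print(pose()[0]);to(.4985,.166,.17,-5.8)"
```

```text
[0.51796677 0.3070941  0.17276239]
dp [-0.019  0.569  0.011] turn [-0.    -0.    -0.005]
```

Request:
arm_command:
  dp:
    - [0, 0.2, 0.01]
    - [-0.02, 0.4, 0.01]
    - [-0.02, 0.57, 0.01]
    - [-0.02, 0.57, 0.01]
    - [-0.02, 0.57, 0.01]
  turn:
    - [0, 0, 0]
    - [0, 0, 0]
    - [0, 0, 0]
    - [0, 0, 0]
    - [0, 0, 0]
  jaw: [0.85, 0.85, 0.85, 0.85, 0.85]

```text
time_s: 23.22
eef_pos: [0.4986, 0.1662, 0.1693]
eef_rot: [-0.0, 0.999, -0.052, 0.0]
wrist_force: [0.4, 0.4, 1.0]
opening: 0.848
grasp_force: 0.0
```

```bash
python3 -c "
from h import *
look('w6');to(.4985,.166,.045,-5.8)"
```

```text
blue px (66, 138, 99, 125) centre [515.8 299.3] size [ 72.8 109.8] ang 84.1
blue px (395, 133, 104, 126) centre [490.9  21. ] size [ 74.8 109.8] ang 84.1
dp [-0.     0.003  0.497] turn [-0.001 -0.001 -0.004]
```

View pics/w6.png

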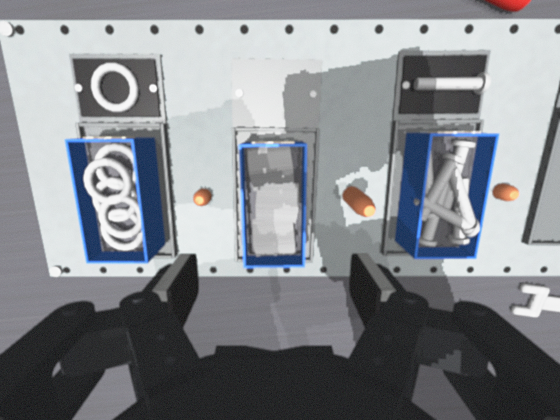

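The clips bin is centred in the spare lane at px (240–306, 142–266). The rings and studs bins sit in their lanes, and the electrode stands at (360,203). I pick up the clips bin now.

Request:
arm_command:
  dp:
    - [0, 0, 0.12]
    - [0, 0, 0.25]
    - [0, 0, 0.38]
    - [0, 0, 0.49]
    - [0, 0, 0.49]
  turn:
    - [0, 0, 0]
    - [0, 0, 0]
    - [0, 0, 0]
    - [0, 0, 0]
    - [0, 0, 0]
  jaw: [0.85, 0.85, 0.85, 0.85, 0.85]

```text
time_s: 23.9
eef_pos: [0.4962, 0.1668, 0.0443]
eef_rot: [0.0, 0.999, -0.051, -0.003]
wrist_force: [-0.1, -0.3, 0.1]
opening: 0.847
grasp_force: 0.0
```

Request:
arm_command:
  dp:
    - [0, 0, 0.05]
    - [0, 0, 0.1]
    - [0, 0, 0.1]
    - [0, 0, 0.1]
    - [0, 0, 0.1]
  turn:
    - [0, 0, 0]
    - [0, 0, 0]
    - [0, 0, 0]
    - [0, 0, 0]
    - [0, 0, 0]
  jaw: [0.85, 0.85, 0.85, 0.4, 0.4]

```text
time_s: 24.52
eef_pos: [0.4989, 0.1659, 0.0222]
eef_rot: [-0.0, 0.999, -0.052, 0.001]
wrist_force: [-0.1, 1.0, 1.8]
opening: 0.646
grasp_force: 64.8
```

Request:
arm_command:
  dp:
    - [0, 0, 0]
    - [0, 0, -0.05]
    - [0, 0, -0.13]
    - [0, 0, -0.22]
    - [0, 0, -0.3]
  turn:
    - [0, 0, 0]
    - [0, 0, 0]
    - [0, 0, 0]
    - [0, 0, 0]
    - [0, 0, 0]
  jaw: [0.4, 0.4, 0.4, 0.4, 0.4]

```text
time_s: 25.15
eef_pos: [0.4981, 0.1659, 0.0978]
eef_rot: [0.0, 0.999, -0.052, 0.0]
wrist_force: [0.2, 0.2, -2.0]
opening: 0.645
grasp_force: 64.2
```

Request:
arm_command:
  dp:
    - [0, 0, -0.1]
    - [0, 0, -0.18]
    - [0, 0, -0.22]
    - [0, 0, -0.22]
    - [0, 0, -0.22]
  turn:
    - [0, 0, 0]
    - [0, 0, 0]
    - [0, 0, 0]
    - [0, 0, 0]
    - [0, 0, 0]
  jaw: [0.4, 0.4, 0.4, 0.4, 0.4]

```text
time_s: 25.78
eef_pos: [0.4976, 0.1658, 0.1506]
eef_rot: [0.0, 0.999, -0.052, -0.001]
wrist_force: [0.1, -0.1, -2.5]
opening: 0.651
grasp_force: 64.2
```

```bash
python3 -c "
from h import *
print(pose()[0]);to(.483,-.140,.145,-5.8)"
```

```text
[0.49759053 0.16582151 0.15062752]
dp [0.069 1.223 0.023] turn [ 0.001  0.003 -0.005]
```

Request:
arm_command:
  dp:
    - [0, 0.12, 0]
    - [0.01, 0.3, 0]
    - [0.02, 0.5, 0]
    - [0.03, 0.7, 0]
    - [0.04, 0.85, 0]
  turn:
    - [0, 0, 0]
    - [0, 0, 0]
    - [0, 0, 0]
    - [0, 0, 0]
    - [0, 0, 0]
  jaw: [0.4, 0.4, 0.4, 0.4, 0.4]

```text
time_s: 26.4
eef_pos: [0.4854, -0.0482, 0.1506]
eef_rot: [-0.0, 0.999, -0.052, -0.001]
wrist_force: [0.5, -0.8, -2.8]
opening: 0.645
grasp_force: 64.5
```

Request:
arm_command:
  dp:
    - [0.01, 0.14, 0.01]
    - [0.02, 0.26, 0.02]
    - [0.03, 0.35, 0.02]
    - [0.03, 0.37, 0.02]
    - [0.03, 0.37, 0.02]
  turn:
    - [0, 0, 0]
    - [0, 0, 0]
    - [0, 0, 0]
    - [0, 0, 0]
    - [0, 0, 0]
  jaw: [0.4, 0.4, 0.4, 0.4, 0.4]

```text
time_s: 27.02
eef_pos: [0.4837, -0.1388, 0.1459]
eef_rot: [-0.0, 0.999, -0.052, -0.001]
wrist_force: [0.8, 0.4, -1.9]
opening: 0.645
grasp_force: 64.5
```

```bash
python3 -c "
from h import *
print(pose()[0]);to(.483,-.140,.0225,-5.8)"
```

```text
[ 0.48365246 -0.13882175  0.14585704]
dp [-0.001  0.005  0.493] turn [-0.002  0.003 -0.006]
```

Request:
arm_command:
  dp:
    - [0, 0.005, 0.1]
    - [0, 0.005, 0.2]
    - [0, 0.005, 0.3]
    - [0, 0.005, 0.39]
    - [0, 0.005, 0.43]
  turn:
    - [0, 0, 0]
    - [0, 0, 0]
    - [0, 0, 0]
    - [0, 0, 0]
    - [0, 0, 0]
  jaw: [0.4, 0.4, 0.4, 0.4, 0.4]

```text
time_s: 27.65
eef_pos: [0.4831, -0.1389, 0.0376]
eef_rot: [-0.001, 0.999, -0.051, -0.001]
wrist_force: [-0.6, 0.5, -1.9]
opening: 0.646
grasp_force: 64.5
```

Request:
arm_command:
  dp:
    - [0, 0, 0.02]
    - [0, 0, 0.04]
    - [0, 0, 0.055]
    - [0, 0, 0.062]
    - [0, 0, 0.062]
  turn:
    - [0, 0, 0]
    - [0, 0, 0]
    - [0, 0, 0]
    - [0, 0, 0]
    - [0, 0, 0]
  jaw: [0.4, 0.4, 0.4, 0.4, 0.4]

```text
time_s: 28.28
eef_pos: [0.4841, -0.1406, 0.0236]
eef_rot: [0.0, 0.999, -0.052, 0.0]
wrist_force: [0.3, -0.1, -1.9]
opening: 0.649
grasp_force: 64.5
```

Request:
arm_command:
  dp:
    - [0, 0, 0.008]
    - [0, 0, 0.008]
    - [0, 0, 0.008]
    - [0, 0, 0.008]
    - [0, 0, 0.008]
  turn:
    - [0, 0, 0]
    - [0, 0, 0]
    - [0, 0, 0]
    - [0, 0, 0]
    - [0, 0, 0]
  jaw: [0.4, 0.4, 0.4, 0.85, 0.85]

```text
time_s: 28.9
eef_pos: [0.4841, -0.1406, 0.0215]
eef_rot: [0.0, 0.999, -0.052, 0.0]
wrist_force: [0.3, -0.1, -0.6]
opening: 0.85
grasp_force: 0.0
```

Request:
arm_command:
  dp:
    - [0, 0, 0]
    - [0, 0, -0.2]
    - [0, 0, -0.4]
    - [0, 0, -0.6]
    - [0, 0, -0.8]
  turn:
    - [0, 0, 0]
    - [0, 0, 0]
    - [0, 0, 0]
    - [0, 0, 0]
    - [0, 0, 0]
  jaw: [0.85, 0.85, 0.85, 0.85, 0.85]

```text
time_s: 29.52
eef_pos: [0.4838, -0.1403, 0.2231]
eef_rot: [0.0, 0.999, -0.052, 0.0]
wrist_force: [0.7, -1.1, -0.4]
opening: 0.852
grasp_force: 0.0
```

Request:
arm_command:
  dp:
    - [-0.2, 0.1, 0]
    - [-0.4, 0.2, 0]
    - [-0.5, 0.3, 0]
    - [-0.5, 0.3, 0]
    - [-0.5, 0.3, 0]
  turn:
    - [0, 0, 0]
    - [0, 0, 0]
    - [0, 0, 0]
    - [0, 0, 0]
    - [0, 0, 0]
  jaw: [0.85, 0.85, 0.85, 0.85, 0.85]

```text
time_s: 30.15
eef_pos: [0.3523, -0.2021, 0.2217]
eef_rot: [-0.0, 0.999, -0.052, 0.0]
wrist_force: [0.3, -0.4, -0.8]
opening: 0.847
grasp_force: 0.0
```

```bash
python3 -c "
from h import *
im=camera('top');cv2.imwrite('pics/top9.png',im[100:320,60:500].repeat(1,0))
for b in bins(im):print(b)
s=camera('scene');cv2.imwrite('pics/end.png',np.vstack([cv2.resize(im[120:310,80:500],(560,253)),s[130:400]]))"
```

```text
(1381.5, ((487.527099609375, 11.453912734985352), (56.18257522583008, 112.13082885742188), 84.00161743164062))
(1667.5, ((513.7843627929688, 300.72003173828125), (69.05290222167969, 113.90164184570312), 84.01189422607422))
```

View pics/end.png

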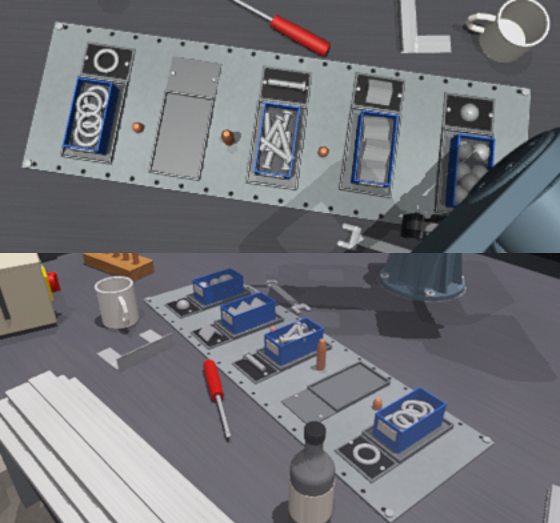

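All four bins sit inside the trays with matching samples, the electrode is upright, and the arm is clear, so I hand in.

```bash
python3 -c "
from bench import *
print(hand_in())"
```

```text
the job is handed in; nothing more can be done
None
```

I handed the job in at about 30 s of robot time: the final pictures show all four bins seated in the lanes that match their parts and the electrode still upright, but the hand-in gave no verdict.

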